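Lock and stamp a comb blank in the pedal press

ROBOT

A 6-joint arm with a two-finger parallel gripper is mounted at the origin on the work surface. World frame = base frame: x ahead of the robot, y to its left, z up, the work surface at z = 0. Lengths are in m, angles in rad, forces in N, time in s.
With the tool pointing down it reaches from about 0.25 to 0.775 m from the base axis. Payload 4 kg.
Tool frame: the origin (TCP) lies between the finger pads, 19 mm behind the fingertips; this is the grasp point; z points along the fingers, y is the line along which they close (so a half turn about z gives the same grasp; the last joint's range is limited). The gripper opens to 94 mm and grips with 3 to 60 N. Pads are 16 mm wide; open, the fingers measure 119 mm over their backs; the gripper's body (75 mm by 177 mm) begins 78 mm behind the grasp point.
Start: joints at [1.072, 0.087, 1.371, -0, 1.684, -0.103], TCP at [0.212, 0.507, 0.224] pointing down, gripper open.
Joint ranges: [-3.1, 3.1], [-0.76, 2.03], [0.27, 2.55], [-1.08, 4.22], [0.17, 2.65], [-2.57, 2.57]. Speed limits (rad/s): [2.79, 2.79, 3.14, 3.14, 3.14, 3.14].

INTERFACE

Orientations are given as [roll, pitch, yaw] about the fixed x, y, z axes, in that order (R = Rz(yaw) Ry(pitch) Rx(roll)).
In Python, from bench import * gives the robot as it stands.
- The arm moves only by the tool carry_out, never from a script. Its argument "commands" is a list of rows, each a list of 6 numbers: the shift along the tool's x, y, z in m, then the turn, a rotation vector about the tool's x, y, z in rad. In form: [[tx, ty, tz, rx, ry, rz], ...]. A call has exactly 5 rows; each row is the pose to reach, as a shift and turn from the pose commanded when the call began, along the tool's axes at that moment; what a row does not reach only later rows make up. A row lasts 1/10 s, in which the tool goes at most 50 mm and 8.59 degrees, less where a joint would pass 70% of its speed; a pose out of reach is approached as far as the arm can. A call with a gripper value outside its range is refused whole. "jaw" is the opening, from 0 (shut) to 1 (fully open), set as the call begins (left out, the last holds). The fingers move at their own pace and stop on an object; the grip force is fixed at half the most. Time passes only in rows, so rows that repeat a pose let the fingers close, or fill a call up. It gives the time, the measured TCP pose, the force, the opening and the grip force at its end, in the units of the state.
- get_obs(): the state, without advancing time (a new reading comes with each control period).
- snapshot(name): name is "scene" or "side" or "wrist"; returns a dict with "img" (480x640x3 uint8, red, green, blue), "range_z" (480x640 float32, m along the optical axis (not along the pixel's ray), 0 where there is no reading), "fx", "fy", "cx", "cy" (pixels), "R" (3x3) and "t" (3): a world point X has camera coordinates R X + t. Camera axes: x right, y down, z forward; pixel columns grow to the right and rows downward; lengths in m; the calibration is good to about 2 mm. The wrist camera is an equidistant fisheye: a pixel r from the principal point sees the ray r / f radians off the axis. A picture is of the moment at which its call begins.
- close_job(): hands the job in; it is judged then, once.
The state is a dict: "time": time; "joint_positions": joint angles; "qvel": joint speeds; "joint_torque": joint torques, N m; "tool_pos": TCP position; "ee_rot": TCP orientation; "wrist_force": force on the tool from outside, world axes, zero at the start; "wrist_torque": the same for the moment, N m; "width": finger opening in m; "finger_force": force on a finger pad.
Only numpy, scipy, OpenCV 4.12 (cv2) and the standard library are available. Lean on these libraries where they do the work, as an engineer would, in place of code of your own. Each camera call takes 0.05 s, during which the arm holds its last target. There are 200 camera calls.

TASK

Stamp the comb blank that lies in the pedal press: first slide the press's bolt across the blank until it is fully home in its keeper, then push the pedal right down to its stop with the gripper, hold it there for about a second, and ease it back up under the gripper so that it does not snap up. Leave the bolt locked and the blank where it lies, and do not push about the tin and the knife handle that lie beside the press.

Things in the scene. Friction and masses are not known exactly. Their poses are not given: they have to be found in the camera images.
- press: Grey bench pedal press, fixed. Origin on the bench under it; x from the pedal (front, robot side) to the column (back), y to the bolt knob's side, z up. In mm: base x -130..170, y +-80, 12 thick; column x 105..165, y +-40, top z 225; head x -65..160, y +-30, z 160..225; bed top z 80, x -45..105, y -75..215; two bolt guides at x -12, y 48 and 76, top z 114.
- bail (a point): Middle of the cross rod of the 8 mm steel bail that guards the pedal from above: press x -128, z 205 mm, over the pad's front edge; rod 100 mm long along y, side rods (y +-50) run back to the head. A tool pointing straight down hits the bail: reach the pad from the front, under it, tilted about 35 degrees, fingers pointing down and towards press +x.
- keeper (a point): Mouth of the bolt's keeper, a dark steel bridge 25 mm long on the bed at press x -12, y -30, z 99.5 mm; the 14 mm bolt rod enters it along press -y after crossing over the blank.
- pedal (a joint): Angle of the pedal about its hinge (rad): 0 up (sprung), 0.22 fully down at its stop. The hinge runs along the press's y at press x 20, z 55 mm. About 6 N at the pad starts it moving, about 10 N holds it at the stop. The ram under the head comes down with it.
- pedal_pad (a point): Centre of the working area on the top face of the dark steel pedal pad (74 mm wide along y, 50 mm along x), 15 mm behind the pad's front edge; about 75 mm above the bench when up, about 42 mm when fully down; 149 mm (level) from the hinge axis. Moves with the pedal.
- bolt (a joint): Travel of the bolt along the press's -y (m): 0 fully withdrawn, 0.085 fully home in its keeper (at its stop). Friction about 2 N; it stays where it is left.
- bolt_knob (a point): Grip point on the bolt's upright post (16 mm thick, round, with a 24 mm ball on top whose crown is 25 mm above this point); 35 mm above the axis of the 14 mm bolt rod, about 135 mm above the bench. Travels with the bolt.
- blank: Flat wooden comb blank 120 x 46 x 10 mm lying loose in the nest on the bed, long side along the press's x. Origin: centre of its underside.
- tin: Small round brass tin with a pale lid, 52 mm across, 45 mm high, standing on the bench below the bolt's side of the press. Origin: centre of its underside. Leave alone.
- handle: Pale wooden knife handle with a white bone end, about 125 x 26 x 22 mm, lying on the bench at the other side of the press. Origin: underside. Leave alone.
There are look-alikes about, which are no part of the job. Of the things that look like the blank, the middle-sized one is meant.

How it is judged:
On the way, in this order (a step that is already met when the one before it is completed fails the run):
1. the bolt is fully home in its keeper (value of joint bolt above 0.079 m), for 0.2 s.
2. the pedal is held down at its stop with the bolt home (value of joint bolt above 0.079 m and value of joint pedal above 0.205 rad), for 0.6 s.
At the end, for the whole second after the job is handed in: The bolt is home in its keeper (joint over 0.079 m of 0.085), the pedal is back up (under 0.02 rad) and still, and the blank rests within 12 mm of where it lay (value of joint bolt above 0.079 m and value of joint pedal below 0.02 rad and velocity of joint pedal below 0.1 rad/s and distance of blank from where it was at the start of the episode below 0.012 m and linear speed of blank below 0.02 m/s); the robot touches nothing.
It fails at once if the pedal is pressed (over 0.07 rad) while the bolt is not home (value of joint pedal above 0.07 rad and value of joint bolt below 0.075 m).
It fails at once if the pedal snaps up (rises faster than 3 rad/s) (velocity of joint pedal below -3 rad/s).
It fails at once if the tin or the knife handle is pushed more than 30 mm (distance of any of tin, handle from where it was at the start of the episode above 0.03 m).
It also fails if it takes over 48 s, if anything falls off the work surface, if the arm or the gripper's body presses on something with over 40 N, if the wrist force passes 120 N, or if a joint passes its speed limit or range.

## Working session

There is one attempt and no reset: what is moved stays moved. The work goes in short steps, Python scripts to look and compute and a tool call to move; the robot and the scene stay as the last step left them, time stands still between calls to the robot, and variables do not carry over. Pictures are saved under pics/ and viewed, at most 10 in all, crops included, and the job is handed in when it is done.

Besides the shell and the picture viewer there is one more tool, called after "Request:" by a JSON object that holds its "name" and its "arguments". carry_out: Moves the arm, as the interface text tells. Its arguments: {"type":"object","properties":{"commands":{"type":"array","items":{"type":"array","items":{"type":"number"}}},"jaw":{"type":"number"}},"required":["commands"]}

```bash
mkdir -p pics; ls; python3 - <<'E'
from bench import *
import cv2,numpy as np,pickle
d={n:snapshot(n) for n in("scene","side")}
pickle.dump(d,open('s0.pkl','wb'))
for n in d:
    cv2.imwrite(f'pics/{n}0.png',d[n]["img"][:,:,::-1]); s=d[n]
    print(n,s['fx'],s['cx'],s['cy'],np.round(-s['R'].T@s['t'],3),np.round(s['R'][2],2), (s['range_z']>0).mean())
o=get_obs();print(o)
E
```

```text
pics
scene 588.1001337705806 308.38065295702876 239.27049016274034 [0.992 0.399 1.025] [-0.37 -0.42 -0.83] 0.9959830729166667
side 441.2456070189453 309.05194826381484 246.37313613879547 [ 0.097 -0.419  0.577] [ 0.63  0.51 -0.58] 0.996220703125
{'time': 0.1, 'joint_positions': array([ 1.07192786e+00,  8.78892505e-02,  1.37209906e+00, -2.16915087e-05,
        1.68358064e+00, -1.03112978e-01]), 'qvel': array([ 0.00041534, -0.00152168, -0.00370148,  0.00190127,  0.00302096,
       -0.00067865]), 'joint_torque': array([ 2.69803182e-03, -3.41251838e+01, -3.03300834e+01,  7.19899382e-02,
        3.04862985e-02, -1.04756505e-04]), 'tool_pos': array([0.21182792, 0.50708151, 0.22321878]), 'ee_rot': array([-3.13962464e+00, -1.81976426e-04,  2.74583457e+00]), 'wrist_force': array([ 0.22621634, -0.40245546,  0.15019237]), 'wrist_torque': array([0.00024447, 0.02784365, 0.02352371]), 'finger_force': 0.0, 'width': 0.0938889730175342}
```

View pics/scene0.png

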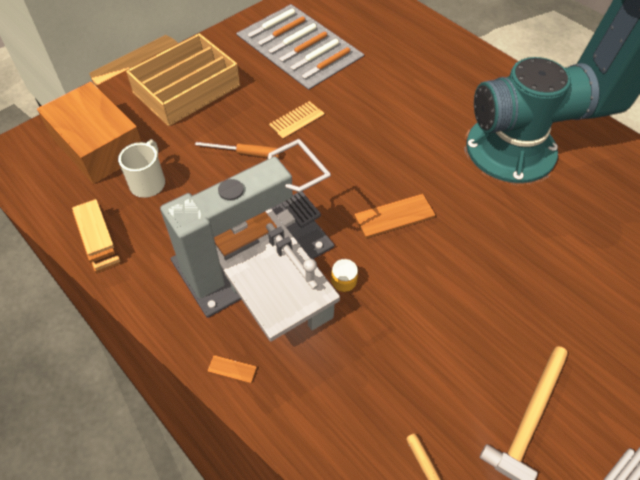

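View pics/side0.png

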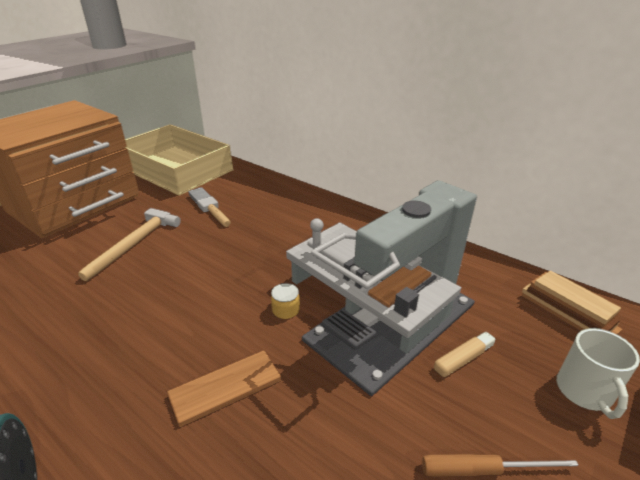

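The scene view shows the press: column near (190,240), head running to (285,175), bail at (300,165), ball knob at about (308,266) and tin at (345,275). In the side view the ball is at (317,225), keeper at (407,302), bail rod at about (383,270), tin at (285,300) and knife handle at (465,355).

```bash
cat > h.py <<'E'
import numpy as np,cv2
def cloud(s):
    v,u=np.mgrid[:480,:640]; z=s['range_z']
    P=np.stack([(u-s['cx'])/s['fx']*z,(v-s['cy'])/s['fy']*z,z],-1)
    P=(P-s['t'])@s['R']; P[z==0]=np.nan; return P
def ray(s,u,v):
    d=s['R'].T@np.array([(u-s['cx'])/s['fx'],(v-s['cy'])/s['fy'],1]); return -s['R'].T@s['t'],d/np.linalg.norm(d)
def tri(a,b):
    (c1,d1),(c2,d2)=a,b
    A=np.stack([d1,-d2],1); k=np.linalg.lstsq(A,c2-c1,rcond=None)[0]
    p,q=c1+k[0]*d1,c2+k[1]*d2; return (p+q)/2,np.linalg.norm(p-q)
E
python3 - <<'E'
import pickle;from h import *
np.set_printoptions(precision=4,suppress=True)
d=pickle.load(open('s0.pkl','rb'))
C={n:cloud(d[n]) for n in d}
box={'scene':(150,140,345,345),'side':(270,170,500,395)}
for n in d:
    x0,y0,x1,y1=box[n];P=C[n][y0:y1,x0:x1];z=P[...,2]
    for nm,lo,hi in(('headtop',.219,.231),('bed',.074,.086)):
        m=((z>lo)&(z<hi)).astype(np.uint8)
        m=cv2.morphologyEx(m,cv2.MORPH_OPEN,np.ones((3,3)))
        k,l,st,_=cv2.connectedComponentsWithStats(m); i=1+st[1:,4].argmax(); Q=P[l==i]
        print(n,nm,len(Q),'z',np.median(Q[:,2]),cv2.minAreaRect(Q[:,:2].astype(np.float32)))
for n,(u,v) in {'scene':(308,266),'side':(317,225)}.items():
    w=C[n][v-14:v+15,u-14:u+15].reshape(-1,3)
    w=w[(w[:,2]>.138)&(w[:,2]<.175)]
    print(n,'knob',len(w),w.mean(0) if len(w) else C[n][v,u],w.max(0) if len(w) else '')
print('tri knob',tri(ray(d['scene'],308,266),ray(d['side'],317,225)))
for nm,n,u,v in(('tin','scene',345,268),('tin','side',285,293),('handle','side',465,355),('keeper','side',407,296),('blank','side',400,285),('blank','scene',240,235),('screw','side',319,331),('screw','side',377,374),('screw','side',463,299),('bail','side',383,272)):
    print(nm,n,C[n][v,u])
for n,b in(('scene',(270,130,340,200)),('side',(300,230,410,300))):
    im=cv2.resize(d[n]['img'][b[1]:b[3],b[0]:b[2],::-1],None,fx=5,fy=5); cv2.imwrite(f'pics/c_{n}.png',im)
a=cv2.resize(d['scene']['img'][180:350,200:370,::-1],(400,400));b=cv2.resize(d['side']['img'][200:370,270:440,::-1],(400,400))
cv2.imwrite('pics/c.png',np.hstack([a,b]))
E
```

```text
scene headtop 3490 z 0.22427926027070547 ((0.6673246622085571, -0.1774706244468689), (0.08088871836662292, 0.22916483879089355), 82.38877868652344)
scene bed 6089 z 0.07944266805119105 ((0.6630616784095764, -0.0667223259806633), (0.21683423221111298, 0.15156708657741547), 81.6815414428711)
side headtop 3071 z 0.22284215087695416 ((0.6667419672012329, -0.17887160181999207), (0.07849834114313126, 0.22986821830272675), 81.63191223144531)
side bed 3499 z 0.07791104723288621 ((0.6836061477661133, -0.10995887219905853), (0.2924281060695648, 0.20475058257579803), 81.75521850585938)
scene knob 148 [ 0.632  -0.0028  0.1535] [0.6411 0.0075 0.161 ]
side knob 135 [ 0.6252 -0.0116  0.1499] [0.6387 0.0005 0.1581]
tri knob (array([ 0.6312, -0.0074,  0.1448]), np.float64(0.0002945923927154061))
tin scene [ 0.5408 -0.0011  0.0473]
tin side [ 0.5401 -0.0046  0.0431]
handle side [ 0.6261 -0.3138  0.0189]
keeper side [ 0.5964 -0.2127  0.1111]
blank side [ 0.6401 -0.1792  0.0868]
blank scene [ 0.6601 -0.1731  0.0898]
screw side [ 0.5257 -0.0938  0.0144]
screw side [ 0.5088 -0.2207  0.015 ]
screw side [ 0.756  -0.2568  0.0156]
bail side [ 0.5156 -0.2075  0.2077]
```

View pics/c.png

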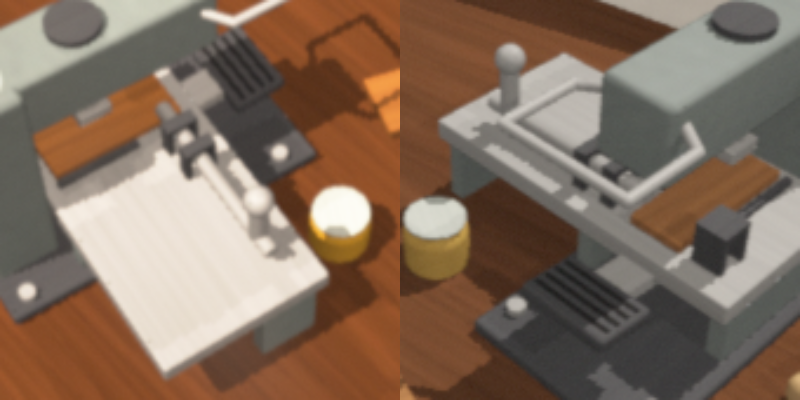

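The crops show the ball knob clear on its post and the bail's side rods running level to the head. The blank lies under the head with the keeper beside it. The fits agree on press yaw ≈ -8.2° and origin ≈ (0.6175, -0.171). The screws come out symmetric, bail z is 0.207, and the knob is at press (-10, 164) mm. The plan is to push the post with closed fingers, with the tool's y along press x.

```bash
cat >> h.py <<'E'
from scipy.spatial.transform import Rotation as Ro
YAW=-.143; O=np.array([.6175,-.171,0]); W=Ro.from_euler('z',YAW)
def ori(kind,tilt):  # tilt in deg
    t=np.radians(tilt)
    if kind=='bolt': Z=[0,-np.sin(t),-np.cos(t)];Y=[1,0,0]   # fingers lean to press -y
    else: Z=[np.sin(t),0,-np.cos(t)];Y=[0,1,0]
    return W*Ro.from_matrix(np.stack([np.cross(Y,Z),Y,Z],1))
def now():
    from bench import get_obs
    o=get_obs(); return o,o['tool_pos'],Ro.from_euler('xyz',o['ee_rot'])
def plan(pp,R):  # pp press coordinates m
    o,p,T=now(); q=O+W.apply(pp)
    q2=W.inv().apply(p-O)
    print('t',round(o['time'],2),'at press',q2.round(4),'shift',T.inv().apply(q-p).round(4),'turn',(T.inv()*R).as_rotvec().round(4),
      'F(press)',W.inv().apply(o['wrist_force']).round(1),'q',o['joint_positions'].round(2))
E
python3 -c "
from h import *
plan([-.012,.225,.25],ori('bolt',20)); plan([-.012,.225,.14],ori('bolt',20))"
```

```text
t 0.1 at press [-0.4982  0.6133  0.2232] shift [-0.5678 -0.2545 -0.0264] turn [ 0.2281 -0.2957  1.3041] F(press) [ 0.3 -0.4  0.2] q [ 1.07  0.09  1.37 -0.    1.68 -0.1 ]
t 0.1 at press [-0.4982  0.6133  0.2232] shift [-0.5679 -0.2543  0.0836] turn [ 0.2281 -0.2957  1.3041] F(press) [ 0.3 -0.4  0.2] q [ 1.07  0.09  1.37 -0.    1.68 -0.1 ]
```

Request:
{"name": "carry_out", "arguments": {"commands": [[-0.568,-0.254,-0.026,0.228,-0.296,1.304],[-0.568,-0.254,-0.026,0.228,-0.296,1.304],[-0.568,-0.254,-0.026,0.228,-0.296,1.304],[-0.568,-0.254,-0.026,0.228,-0.296,1.304],[-0.568,-0.254,-0.026,0.228,-0.296,1.304]], "jaw": 0}}

```text
time: 0.6
tool_pos: [0.3839, 0.3239, 0.2345]
ee_rot: [-3.082, 0.195, 2.023]
wrist_force: [0.3, -0.2, -0.1]
width: 0.0575
finger_force: 0.0
```

```bash
python3 -c "
from h import *
plan([-.012,.225,.25],ori('bolt',20))"
```

```text
t 0.6 at press [-0.3018  0.4565  0.2345] shift [-0.3505  0.1131  0.0467] turn [ 0.1021 -0.1323  0.5776] F(press) [ 0.3 -0.2 -0.1] q [ 0.7   0.06  1.39 -0.18  1.79  0.23]
```

Request:
{"name": "carry_out", "arguments": {"commands": [[-0.35,0.113,0.047,0.102,-0.132,0.578],[-0.35,0.113,0.047,0.102,-0.132,0.578],[-0.35,0.113,0.047,0.102,-0.132,0.578],[-0.35,0.113,0.047,0.102,-0.132,0.578],[-0.35,0.113,0.047,0.102,-0.132,0.578]]}}

```text
time: 1.1
tool_pos: [0.5562, 0.143, 0.2429]
ee_rot: [-3.139, 0.349, 1.432]
wrist_force: [-0.4, 1.0, -0.6]
width: 0.0175
finger_force: 0.0
```

```bash
python3 -c "
from h import *
plan([-.012,.225,.25],ori('bolt',20))"
```

```text
t 1.1 at press [-0.1054  0.302   0.2429] shift [-0.0752  0.0931  0.0195] turn [-0.0015 -0.0005  0.0039] F(press) [-0.5  1.  -0.6] q [ 0.33  0.26  1.17 -0.32  1.86  0.4 ]
```

Request:
{"name": "carry_out", "arguments": {"commands": [[-0.075,0.093,0.02,0,0,0],[-0.075,0.093,0.02,0,0,0],[-0.075,0.093,0.02,0,0,0],[-0.038,0.093,0.122,0,0,0],[-0.038,0.093,0.122,0,0,0]]}}

```text
time: 1.6
tool_pos: [0.6381, 0.0539, 0.1515]
ee_rot: [3.137, 0.345, 1.429]
wrist_force: [0.3, 0.0, -1.4]
width: 0.0003
finger_force: 0.0
```

```bash
python3 - <<'E'
from h import *
plan([-.012,.225,.138],ori('bolt',20)); plan([-.012,.095,.138],ori('bolt',20))
from bench import *
cv2.imwrite('pics/s1.png',np.hstack([cv2.resize(snapshot('scene')['img'][130:350,180:400,::-1],(400,400)),cv2.resize(snapshot('side')['img'][140:360,240:460,::-1],(400,400))]))
E
```

```text
t 1.6 at press [-0.0116  0.2255  0.1515] shift [ 0.0041 -0.0004  0.0129] turn [ 0.0048 -0.0039  0.0011] F(press) [ 0.3  0.1 -1.4] q [ 0.16  0.39  1.18 -0.33  1.66  0.29]
t 1.6 at press [-0.0116  0.2255  0.1515] shift [-0.1183 -0.0008  0.0569] turn [ 0.0048 -0.0039  0.0011] F(press) [ 0.3  0.1 -1.4] q [ 0.16  0.39  1.18 -0.33  1.66  0.29]
```

View pics/s1.png

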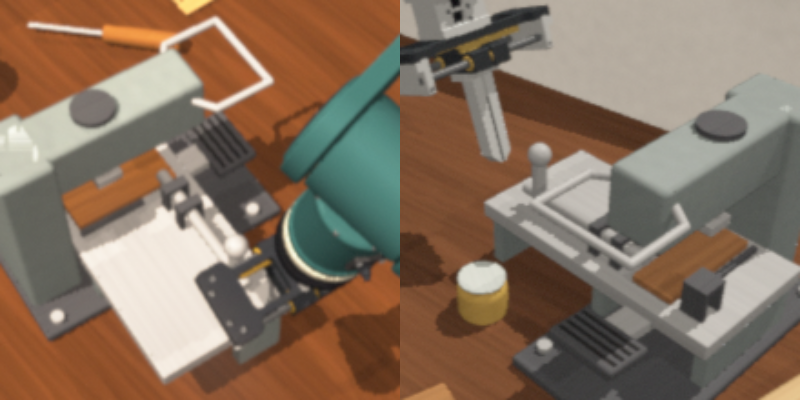

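Fingers are in line with the post, about 60 mm out on the +y side. Now pushing along press -y.

Request:
{"name": "carry_out", "arguments": {"commands": [[-0.015,0,0.02,0,0,0],[-0.034,0,0.026,0,0,0],[-0.052,0,0.033,0,0,0],[-0.066,0,0.038,0,0,0],[-0.081,0,0.043,0,0,0]]}}

```text
time: 2.2
tool_pos: [0.6244, -0.0359, 0.1401]
ee_rot: [3.14, 0.346, 1.432]
wrist_force: [-0.2, 3.4, -0.5]
width: 0.0008
finger_force: 1.2
```

```bash
python3 -c "
from h import *
plan([-.012,.135,.138],ori('bolt',20))
plan([-.012,.1,.138],ori('bolt',20))"
```

```text
t 2.2 at press [-0.0124  0.1347  0.1401] shift [0.001  0.0004 0.0019] turn [ 0.0034 -0.0031  0.0038] F(press) [-0.7  3.4 -0.5] q [ 0.03  0.33  1.29 -0.34  1.58  0.17]
t 2.2 at press [-0.0124  0.1347  0.1401] shift [-0.0319  0.0003  0.0137] turn [ 0.0034 -0.0031  0.0038] F(press) [-0.7  3.4 -0.5] q [ 0.03  0.33  1.29 -0.34  1.58  0.17]
```

Pushing at 3.4 N, close to the bolt's friction. Continuing.

Request:
{"name": "carry_out", "arguments": {"commands": [[-0.012,0,0.005,0,0,0],[-0.022,0,0.009,0,0,0],[-0.028,0,0.011,0,0,0],[-0.032,0,0.013,0,0,0],[-0.032,0,0.013,0,0,0]]}}

```text
time: 2.7
tool_pos: [0.6224, -0.0506, 0.14]
ee_rot: [3.136, 0.311, 1.441]
wrist_force: [-1.4, 46.6, 14.2]
width: 0.0005
finger_force: 21.4
```

```bash
python3 -c "
from h import *
plan([-.012,.09,.138],ori('bolt',20))"
```

```text
t 2.7 at press [-0.0123  0.1198  0.14  ] shift [-0.0278 -0.0001  0.011 ] turn [ 0.0104 -0.0381  0.0125] F(press) [-8.  45.9 14.2] q [-0.01  0.31  1.3  -0.31  1.56  0.13]
```

Request:
{"name": "carry_out", "arguments": {"commands": [[0.012,0,-0.004,0,0,0],[0.018,0,-0.006,0,0,0],[0.018,0,-0.006,0,0,0],[0.018,0,-0.006,0,0,0],[0.018,0,-0.006,0,0,0]]}}

```text
time: 3.2
tool_pos: [0.6231, -0.049, 0.1383]
ee_rot: [3.138, 0.343, 1.432]
wrist_force: [1.5, 9.4, 5.5]
width: 0.0006
finger_force: 4.5
```

```bash
python3 - <<'E'
from h import *
plan([-.012,.1198,.138],ori('bolt',20))
from bench import *
a,b=snapshot('scene'),snapshot('side')
import pickle;pickle.dump({'scene':a,'side':b},open('s2.pkl','wb'))
cv2.imwrite('pics/s2.png',np.hstack([cv2.resize(a['img'][160:320,200:360,::-1],(400,400)),cv2.resize(b['img'][160:320,290:450,::-1],(400,400))]))
E
```

```text
t 3.2 at press [-0.0119  0.1216  0.1383] shift [-0.0015 -0.0001  0.0009] turn [ 0.005  -0.0065  0.0043] F(press) [0.1 9.5 5.5] q [ 0.01  0.33  1.3  -0.34  1.57  0.16]
```

View pics/s2.png

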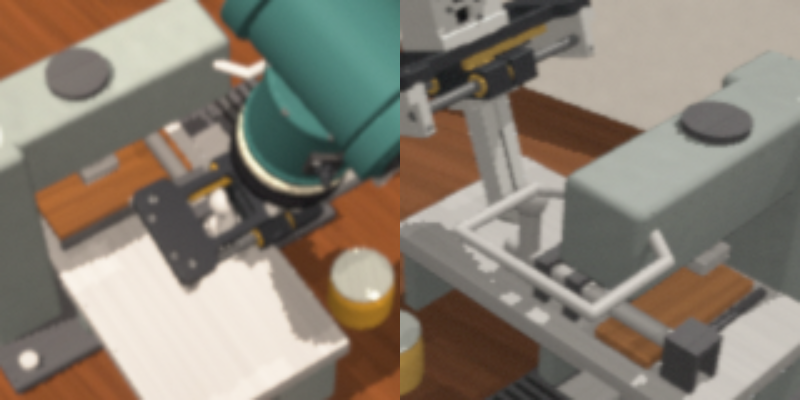

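```bash
python3 - <<'E'
from h import *; import pickle
d0=pickle.load(open('s0.pkl','rb'));d2=pickle.load(open('s2.pkl','rb'))
for n,u,v in(('side',317,224.5),('side',344,244.8),('scene',308,266),('scene',286,243)):
    c,r=ray(d0[n],u,v); print(n,W.inv().apply(c+r*(.148-c[2])/r[2]-O).round(4))
# rod & guide & keeper: cloud in press coords near rod line, z profile along y
P=cloud(d2['side']); P=W.inv().apply(P.reshape(-1,3)-O)
m=(abs(P[:,0]+.012)<.012)&(P[:,2]>.085)
Q=P[m]
for y in np.arange(-.07,.16,.006):
    k=abs(Q[:,1]-y)<.003
    if k.any(): print(round(y,3),k.sum(),Q[k,2].max().round(3),end=' | ')
E
```

```text
side [-0.0122  0.1615  0.148 ]
side [-0.0235  0.0845  0.148 ]
scene [-0.0085  0.1654  0.148 ]
scene [-0.0024  0.1031  0.148 ]
-0.058 20 0.113 | -0.052 87 0.114 | -0.046 48 0.113 | -0.04 40 0.113 | -0.034 45 0.217 | -0.028 323 0.223 | -0.022 88 0.224 | -0.016 84 0.224 | -0.01 80 0.224 | -0.004 85 0.224 | 0.002 78 0.224 | 0.008 82 0.224 | 0.014 75 0.225 | 0.02 54 0.224 | 0.026 18 0.223 | 0.032 21 0.105 | 0.038 25 0.105 | 0.044 41 0.113 | 0.05 17 0.113 | 0.056 2 0.112 | 0.062 18 0.105 | 0.068 44 0.113 | 0.074 32 0.113 | 0.08 24 0.113 | 0.086 14 0.152 | 0.092 140 0.153 | 0.098 66 0.149 | 0.104 32 0.157 | 0.11 43 0.135 | 0.116 124 0.233 | 0.122 229 0.244 | 0.128 162 0.244 | 0.134 165 0.251 | 0.14 202 0.311 | 0.146 232 0.316 | 0.152 246 0.34 | 0.158 215 0.353 |
```

```bash
python3 - <<'E'
from h import *; import pickle
d0=pickle.load(open('s0.pkl','rb'));d2=pickle.load(open('s2.pkl','rb'))
f=lambda d:cv2.resize(d['side']['img'][225:325,330:430,::-1],(400,400),interpolation=cv2.INTER_CUBIC)
cv2.imwrite('pics/k.png',np.hstack([f(d0),f(d2)]))
E
```

```text
(no output)
```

View pics/k.png

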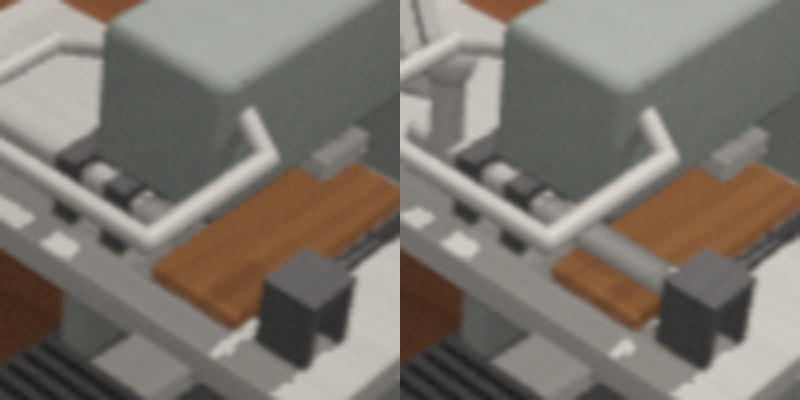

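The rod now crosses the blank and meets the keeper mouth at crop (665,280). I can't see how deep it goes, so I'll measure the ball shift directly.

```bash
python3 - <<'E'
from h import *; import pickle
d0=pickle.load(open('s0.pkl','rb'));d2=pickle.load(open('s2.pkl','rb'))
for d,y0 in((d0,.163),(d2,.095)):
  for n in('side','scene'):
    P=W.inv().apply(cloud(d[n]).reshape(-1,3)-O); 
    m=(P[:,2]>.10)&(P[:,2]<.165)&(abs(P[:,0]+.012)<.016)&(abs(P[:,1]-y0)<.02)
    Q=P[m]; print(n)
    for z in np.arange(.105,.165,.006):
        k=abs(Q[:,2]-z)<.003
        if k.sum(): print('  z%.3f n%d x %.3f..%.3f y %.4f..%.4f'%(z,k.sum(),*np.percentile(Q[k,0],[5,95]),*np.percentile(Q[k,1],[5,95])))
# side camera pixel of ball: bright circle, subtract images
E
```

```text
side
  z0.105 n38 x -0.018..-0.010 y 0.1562..0.1814
  z0.111 n21 x -0.019..-0.005 y 0.1551..0.1646
  z0.117 n26 x -0.019..-0.006 y 0.1554..0.1653
  z0.123 n24 x -0.019..-0.006 y 0.1560..0.1653
  z0.129 n24 x -0.019..-0.007 y 0.1556..0.1654
  z0.135 n20 x -0.019..-0.008 y 0.1552..0.1645
  z0.141 n22 x -0.022..-0.008 y 0.1529..0.1643
  z0.147 n42 x -0.023..-0.005 y 0.1516..0.1664
  z0.153 n57 x -0.020..-0.005 y 0.1533..0.1700
  z0.159 n14 x -0.015..-0.008 y 0.1566..0.1672
scene
  z0.105 n58 x -0.016..-0.005 y 0.1454..0.1818
  z0.111 n18 x -0.014..-0.003 y 0.1596..0.1789
  z0.117 n16 x -0.015..-0.004 y 0.1646..0.1731
  z0.123 n18 x -0.012..-0.004 y 0.1608..0.1735
  z0.129 n13 x -0.014..-0.004 y 0.1638..0.1740
  z0.135 n10 x -0.013..-0.005 y 0.1690..0.1739
  z0.141 n4 x -0.011..-0.002 y 0.1701..0.1764
  z0.147 n24 x -0.019..-0.000 y 0.1641..0.1766
  z0.153 n68 x -0.021..-0.001 y 0.1576..0.1765
  z0.159 n52 x -0.018..-0.004 y 0.1609..0.1736
side
  z0.105 n47 x -0.025..-0.009 y 0.0771..0.1131
  z0.111 n64 x -0.026..-0.004 y 0.0759..0.0996
  z0.117 n24 x -0.019..-0.008 y 0.0919..0.1015
  z0.123 n31 x -0.020..-0.008 y 0.0919..0.1110
  z0.129 n43 x -0.022..-0.011 y 0.0920..0.1129
  z0.135 n29 x -0.023..-0.011 y 0.0918..0.1109
  z0.141 n19 x -0.022..-0.010 y 0.0893..0.1014
  z0.147 n45 x -0.023..-0.006 y 0.0874..0.1147
  z0.153 n21 x -0.020..-0.008 y 0.0885..0.1147
  z0.159 n3 x -0.015..-0.010 y 0.1028..0.1045
scene
  z0.105 n17 x -0.012..-0.004 y 0.0816..0.0962
  z0.111 n25 x -0.010..0.001 y 0.0754..0.0972
  z0.117 n15 x -0.012..-0.000 y 0.0755..0.1028
  z0.123 n4 x -0.005..-0.004 y 0.0981..0.1042
  z0.129 n4 x -0.007..-0.004 y 0.1005..0.1064
  z0.135 n6 x -0.006..-0.000 y 0.1006..0.1124
  z0.141 n4 x -0.004..0.000 y 0.0995..0.1130
  z0.147 n16 x -0.007..-0.000 y 0.1007..0.1111
  z0.153 n26 x -0.008..-0.001 y 0.0949..0.1104
  z0.159 n19 x -0.011..-0.003 y 0.0974..0.1070
```

```bash
python3 - <<'E'
from h import *; import pickle
d0=pickle.load(open('s0.pkl','rb'));d2=pickle.load(open('s2.pkl','rb'))
for k,d in(('before',d0),('after',d2)):
  for n in('side','scene'):
    P=W.inv().apply(cloud(d[n]).reshape(-1,3)-O)
    Q=P[(abs(P[:,0]+.012)<.012)&(P[:,2]>.0945)&(P[:,2]<.12)]
    h,_=np.histogram(Q[:,1],np.arange(-.07,.2,.006)); print(k,n,dict((round(-.067+.006*i,3),int(c)) for i,c in enumerate(h) if c))
plan([-.012,.1198,.138],ori('bolt',20))
E
```

```text
before side {-0.055: 61, -0.049: 43, -0.043: 39, -0.037: 41, -0.031: 25, 0.017: 10, 0.023: 1, 0.029: 9, 0.035: 27, 0.041: 47, 0.047: 19, 0.053: 8, 0.059: 6, 0.065: 25, 0.071: 47, 0.077: 30, 0.083: 9, 0.089: 10, 0.095: 21, 0.101: 22, 0.107: 20, 0.113: 23, 0.119: 20, 0.125: 19, 0.131: 20, 0.137: 18, 0.143: 12, 0.149: 1, 0.155: 31, 0.161: 29, 0.167: 17, 0.173: 13, 0.179: 16, 0.185: 2}
before scene {0.017: 1, 0.023: 15, 0.029: 18, 0.035: 16, 0.041: 7, 0.047: 34, 0.053: 60, 0.059: 34, 0.065: 10, 0.071: 16, 0.077: 38, 0.083: 65, 0.089: 19, 0.095: 21, 0.101: 25, 0.107: 17, 0.113: 21, 0.119: 25, 0.125: 20, 0.131: 21, 0.137: 17, 0.143: 17, 0.149: 13, 0.155: 10, 0.161: 5, 0.167: 17, 0.173: 37, 0.179: 26, 0.185: 22}
after side {-0.055: 58, -0.049: 47, -0.043: 41, -0.037: 38, -0.031: 29, -0.025: 14, -0.019: 27, -0.013: 29, -0.007: 28, -0.001: 24, 0.005: 29, 0.011: 27, 0.017: 12, 0.023: 1, 0.029: 12, 0.035: 24, 0.041: 43, 0.047: 18, 0.053: 9, 0.059: 6, 0.065: 21, 0.071: 49, 0.077: 31, 0.083: 8, 0.089: 17, 0.095: 54, 0.101: 22, 0.107: 11, 0.113: 22, 0.119: 11}
after scene {-0.013: 4, -0.007: 15, -0.001: 18, 0.005: 19, 0.011: 17, 0.017: 17, 0.023: 20, 0.029: 22, 0.035: 13, 0.041: 8, 0.047: 31, 0.053: 6, 0.059: 2, 0.065: 5, 0.071: 10, 0.077: 18, 0.083: 29, 0.089: 11, 0.095: 3, 0.101: 4, 0.107: 1, 0.119: 13, 0.125: 3}
t 3.3 at press [-0.0119  0.1215  0.1383] shift [-0.0015 -0.0001  0.0009] turn [ 0.0049 -0.0066  0.0042] F(press) [-0.3  9.5  5.6] q [ 0.01  0.33  1.3  -0.34  1.57  0.16]
```

The rod tip has moved from y ≈ +16 mm to about -48 mm, which is inside the keeper (-30 to -55). The bolt hit a hard stop at 46 N, and the post stops just short of the guide. It started partly advanced, so I take it as home. Next I back off and go round to the front.

```bash
python3 -c "
from h import *
plan([-.012,.165,.145],ori('bolt',20))
plan([-.05,.21,.30],ori('bolt',20))"
```

```text
t 3.3 at press [-0.0119  0.1215  0.1383] shift [ 0.0387  0.0002 -0.0209] turn [ 0.0049 -0.0066  0.0042] F(press) [-0.3  9.5  5.6] q [ 0.01  0.33  1.3  -0.34  1.57  0.16]
t 3.3 at press [-0.0119  0.1215  0.1383] shift [ 0.0292 -0.0371 -0.1822] turn [ 0.0049 -0.0066  0.0042] F(press) [-0.3  9.5  5.6] q [ 0.01  0.33  1.3  -0.34  1.57  0.16]
```

Request:
{"name": "carry_out", "arguments": {"commands": [[0.039,0,-0.021,0,0,0],[0.036,-0.01,-0.06,0,0,0],[0.034,-0.02,-0.1,0,0,0],[0.031,-0.03,-0.14,0,0,0],[0.029,-0.037,-0.182,0,0,0]]}}

```text
time: 3.8
tool_pos: [0.5968, 0.0411, 0.2993]
ee_rot: [-3.141, 0.349, 1.43]
wrist_force: [-1.0, 1.0, -0.5]
width: 0.0005
finger_force: 0.0
```

```bash
python3 -c "
from h import *
plan([-.26,.1,.32],ori('pedal',35))
plan([-.22,0,.25],ori('pedal',35))"
```

```text
t 3.8 at press [-0.0507  0.207   0.2993] shift [-0.1071 -0.2096  0.0172] turn [-0.7269 -0.206  -1.3942] F(press) [-1.2  0.8 -0.5] q [ 0.16  0.27  1.05 -0.35  1.91  0.19]
t 3.8 at press [-0.0507  0.207   0.2993] shift [-0.1772 -0.1697  0.1172] turn [-0.7269 -0.206  -1.3942] F(press) [-1.2  0.8 -0.5] q [ 0.16  0.27  1.05 -0.35  1.91  0.19]
```

Request:
{"name": "carry_out", "arguments": {"commands": [[-0.107,-0.21,0.017,-0.727,-0.206,-1.394],[-0.107,-0.21,0.017,-0.727,-0.206,-1.394],[-0.107,-0.21,0.017,-0.727,-0.206,-1.394],[-0.107,-0.21,0.017,-0.727,-0.206,-1.394],[-0.107,-0.21,0.017,-0.727,-0.206,-1.394]]}}

```text
time: 4.3
tool_pos: [0.3724, -0.0355, 0.3189]
ee_rot: [3.081, 0.474, 2.15]
wrist_force: [-0.6, -0.4, 2.3]
width: 0.0005
finger_force: 0.0
```

```bash
python3 -c "
from h import *
plan([-.22,0,.25],ori('pedal',35))"
```

```text
t 4.3 at press [-0.2619  0.0992  0.3189] shift [-0.0594 -0.0407  0.1056] turn [-0.3801 -0.1058 -0.729 ] F(press) [-0.5 -0.5  2.3] q [ 0.08 -0.53  1.76 -0.38  1.61 -0.58]
```

Request:
{"name": "carry_out", "arguments": {"commands": [[0,-0.01,0,-0.38,-0.106,-0.729],[0,-0.02,0.02,-0.38,-0.106,-0.729],[-0.03,-0.03,0.05,-0.38,-0.106,-0.729],[-0.045,-0.04,0.08,-0.38,-0.106,-0.729],[-0.059,-0.041,0.106,-0.38,-0.106,-0.729]]}}

```text
time: 4.8
tool_pos: [0.3924, -0.1195, 0.2599]
ee_rot: [3.104, 0.553, 2.718]
wrist_force: [1.4, 0.2, -1.2]
width: 0.0004
finger_force: 0.0
```

```bash
python3 -c "
from h import *
plan([-.2,0,.193],ori('pedal',35))"
```

```text
t 4.8 at press [-0.2301  0.0189  0.2599] shift [ 0.0061 -0.0126  0.0745] turn [-0.1176 -0.0528 -0.2358] F(press) [ 1.3  0.4 -1.2] q [-0.5  -0.67  1.97  0.08  1.29 -1.65]
```

Request:
{"name": "carry_out", "arguments": {"commands": [[0.006,-0.013,0.02,-0.118,-0.053,-0.236],[0.006,-0.013,0.045,-0.118,-0.053,-0.236],[0.006,-0.013,0.065,-0.118,-0.053,-0.236],[0.006,-0.013,0.075,-0.118,-0.053,-0.236],[0.006,-0.013,0.075,-0.118,-0.053,-0.236]]}}

```text
time: 5.3
tool_pos: [0.4193, -0.1409, 0.1897]
ee_rot: [3.135, 0.604, 2.992]
wrist_force: [0.5, -0.5, -0.2]
width: 0.0002
finger_force: 0.0
```

```bash
python3 - <<'E'
from h import *
plan([-.2,0,.193],ori('pedal',35))
plan([-.145,0,.115],ori('pedal',35))
from bench import *
a,b=snapshot('scene'),snapshot('side')
cv2.imwrite('pics/s3.png',np.hstack([cv2.resize(a['img'][100:340,180:420,::-1],(400,400)),cv2.resize(b['img'][130:400,220:490,::-1],(400,400))]))
# pad top: from side cloud
P=W.inv().apply(cloud(b).reshape(-1,3)-O)
for lo in np.arange(-.15,-.09,.01):
    m=(abs(P[:,1])<.03)&(abs(P[:,0]-lo)<.005)&(P[:,2]>.03)&(P[:,2]<.1); print(round(lo,3),m.sum(),np.median(P[m,2]).round(4) if m.any() else'')
E
```

```text
t 5.3 at press [-0.2005  0.0016  0.1897] shift [-0.0023 -0.0015 -0.0024] turn [ 0.0028 -0.0072 -0.0053] F(press) [ 0.5 -0.4 -0.2] q [-0.68 -0.6   2.09  0.33  1.14 -2.16]
t 5.3 at press [-0.2005  0.0016  0.1897] shift [-0.0033 -0.0018  0.093 ] turn [ 0.0028 -0.0072 -0.0053] F(press) [ 0.5 -0.4 -0.2] q [-0.68 -0.6   2.09  0.33  1.14 -2.16]
-0.15 0 
-0.14 0 
-0.13 0 
-0.12 285 0.0727
-0.11 166 0.0735
-0.1 166 0.0725
```

View pics/s3.png

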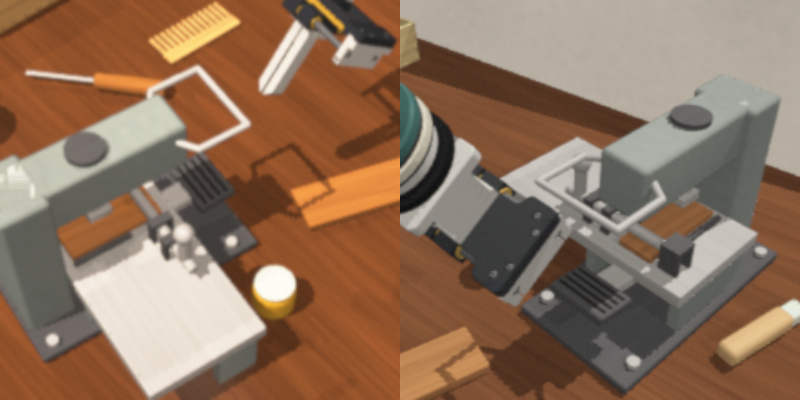

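The gripper is in front of the bail, tilted correctly and in line with the ribbed pad (right panel, about (590,285)). The bolt lies in its keeper and the tin and handle are untouched. Approaching under the bail.

```bash
python3 -c "
from h import *
plan([-.133,0,.106],ori('pedal',35))"
```

```text
t 5.4 at press [-0.1994  0.0021  0.1928] shift [-0.0049 -0.0024  0.1092] turn [ 0.0025 -0.0025 -0.0022] F(press) [0.5 0.6 0.4] q [-0.68 -0.6   2.09  0.33  1.14 -2.16]
```

Request:
{"name": "carry_out", "arguments": {"commands": [[-0.003,-0.002,0.03,0,0,0],[-0.003,-0.002,0.06,0,0,0],[-0.003,-0.002,0.08,0,0,0],[-0.003,-0.002,0.093,0,0,0],[-0.003,-0.002,0.093,0,0,0]]}}

```text
time: 5.9
tool_pos: [0.4755, -0.1489, 0.1168]
ee_rot: [3.136, 0.606, 2.997]
wrist_force: [0.2, 0.0, -0.3]
width: 0.0005
finger_force: 0.0
```

```bash
python3 -c "
from h import *
plan([-.131,0,.1],ori('pedal',35))
plan([-.131,0,.08],ori('pedal',35))"
```

```text
t 5.9 at press [-0.1437  0.0017  0.1168] shift [-0.0009 -0.0018  0.021 ] turn [ 0.005  -0.0045 -0.0009] F(press) [ 0.2  0.1 -0.3] q [-0.59 -0.39  2.12  0.33  0.88 -2.16]
t 5.9 at press [-0.1437  0.0017  0.1168] shift [ 0.0105 -0.0019  0.0375] turn [ 0.005  -0.0045 -0.0009] F(press) [ 0.2  0.1 -0.3] q [-0.59 -0.39  2.12  0.33  0.88 -2.16]
```

Request:
{"name": "carry_out", "arguments": {"commands": [[-0.001,-0.002,0.021,0,0,0],[0.002,-0.002,0.025,0,0,0],[0.005,-0.002,0.029,0,0,0],[0.008,-0.002,0.033,0,0,0],[0.01,-0.002,0.037,0,0,0]]}}

```text
time: 6.4
tool_pos: [0.4871, -0.1532, 0.0813]
ee_rot: [3.137, 0.608, 2.996]
wrist_force: [-6.6, 1.7, 3.2]
width: 0.0005
finger_force: 3.3
```

```bash
python3 -c "
from h import *
plan([-.131,0,.052],ori('pedal',35))"
```

```text
t 6.4 at press [-0.1316 -0.001   0.0813] shift [0.0163 0.0009 0.0244] turn [ 0.0037 -0.0033 -0.0019] F(press) [-6.8  0.8  3.2] q [-0.58 -0.31  2.14  0.35  0.78 -2.19]
```

```bash
python3 - <<'E'
from h import *; import pickle
from bench import *
d0=pickle.load(open('s0.pkl','rb'))
b=snapshot('side');c=snapshot('scene')
for nm,s in(('s0',d0['side']),('now',b),('s0sc',d0['scene']),('now sc',c)):
  P=W.inv().apply(cloud(s).reshape(-1,3)-O); print(nm)
  for x in np.arange(-.16,-.08,.008):
    r=[]
    for y in(-.03,-.02,.02,.03):
      m=(abs(P[:,1]-y)<.005)&(abs(P[:,0]-x)<.004)&(P[:,2]>.0)&(P[:,2]<.1); r.append((int(m.sum()),round(float(np.median(P[m,2])),3)) if m.any() else 0)
    print(round(x,3),r)
cv2.imwrite('pics/s4.png',np.hstack([cv2.resize(c['img'][120:260,240:380,::-1],(400,400)),cv2.resize(b['img'][230:390,290:450,::-1],(400,400))]))
E
```

```text
s0
-0.16 [0, (1, 0.001), 0, (1, 0.0)]
-0.152 [0, (1, 0.001), (1, 0.001), 0]
-0.144 [0, (1, 0.0), (2, 0.0), 0]
-0.136 [(1, 0.001), (1, 0.001), (2, 0.0), (1, 0.0)]
-0.128 [(37, 0.008), (41, 0.009), (30, 0.008), (32, 0.008)]
-0.12 [(75, 0.068), (69, 0.068), (63, 0.069), (57, 0.07)]
-0.112 [(49, 0.072), (48, 0.042), (41, 0.072), (42, 0.041)]
-0.104 [(52, 0.042), (50, 0.042), (44, 0.011), (40, 0.072)]
-0.096 [(40, 0.07), (50, 0.07), (40, 0.071), (39, 0.011)]
-0.088 [(51, 0.068), (44, 0.07), (35, 0.011), (37, 0.071)]
now
-0.16 [0, 0, (2, 0.0), 0]
-0.152 [(1, 0.0), (2, 0.0), (1, 0.0), (2, 0.0)]
-0.144 [0, 0, 0, 0]
-0.136 [(1, 0.001), 0, (1, 0.0), 0]
-0.128 [(35, 0.008), (24, 0.007), 0, (2, 0.006)]
-0.12 [(23, 0.01), (20, 0.009), 0, 0]
-0.112 [(30, 0.01), (24, 0.01), 0, 0]
-0.104 [(28, 0.01), (24, 0.01), 0, 0]
-0.096 [(37, 0.01), (23, 0.01), 0, 0]
-0.088 [(38, 0.011), (21, 0.01), 0, 0]
s0sc
-0.16 [(4, 0.0), (5, 0.001), (5, 0.0), (7, 0.001)]
-0.152 [0, (1, 0.003), (3, 0.002), (4, 0.001)]
-0.144 [0, 0, (2, 0.001), (6, 0.001)]
-0.136 [0, 0, (4, 0.002), (5, 0.001)]
-0.128 [0, 0, (9, 0.012), (8, 0.01)]
-0.12 [(8, 0.075), (16, 0.075), (28, 0.014), (30, 0.014)]
-0.112 [(14, 0.076), (17, 0.075), (31, 0.074), (32, 0.014)]
-0.104 [(13, 0.074), (14, 0.074), (28, 0.07), (36, 0.071)]
-0.096 [(9, 0.073), (17, 0.074), (27, 0.07), (35, 0.067)]
-0.088 [(9, 0.071), (15, 0.073), (29, 0.068), (32, 0.043)]
now sc
-0.16 [(2, 0.001), (4, 0.001), (9, 0.001), (6, 0.001)]
-0.152 [(4, 0.001), (2, 0.002), (4, 0.003), (5, 0.0)]
-0.144 [0, 0, (7, 0.0), (7, 0.001)]
-0.136 [0, 0, (4, 0.002), (4, 0.002)]
-0.128 [(1, 0.059), 0, (8, 0.01), (9, 0.012)]
-0.12 [(11, 0.062), (15, 0.062), (28, 0.059), (30, 0.037)]
-0.112 [(13, 0.061), (16, 0.062), (24, 0.059), (34, 0.037)]
-0.104 [(12, 0.062), (14, 0.063), (32, 0.059), (28, 0.013)]
-0.096 [(12, 0.063), (18, 0.062), (27, 0.059), (35, 0.059)]
-0.088 [(11, 0.062), (13, 0.062), (32, 0.013), (29, 0.058)]
```

View pics/s4.png

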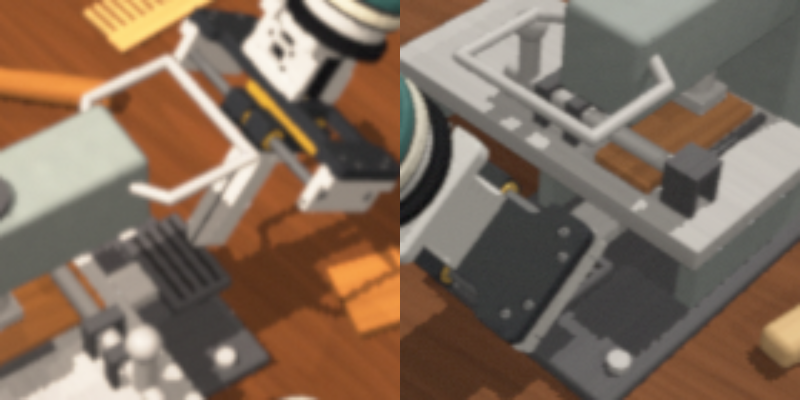

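The pad has gone down about 13 mm, but its front edge measures px ≈ -0.124, so the tip sits right on the front edge and could slip off. I'll ease up, then re-place the tip further in with more tilt.

Request:
{"name": "carry_out", "arguments": {"commands": [[-0.002,0,-0.003,0,0,0],[-0.004,0,-0.006,0,0,0],[-0.006,0,-0.009,0,0,0],[-0.009,0,-0.012,0,0,0],[-0.011,0,-0.016,0,0,0]]}}

```text
time: 7.0
tool_pos: [0.4877, -0.1539, 0.101]
ee_rot: [3.137, 0.608, 2.996]
wrist_force: [-0.8, -0.5, -0.0]
width: 0.0008
finger_force: 0.0
```

```bash
python3 - <<'E'
from h import *; import pickle
d0=pickle.load(open('s0.pkl','rb'))
for n in d0:
  P=W.inv().apply(cloud(d0[n]).reshape(-1,3)-O)
  m=(P[:,2]>.197)&(P[:,2]<.213)&(abs(P[:,1])<.06)&(P[:,0]>-.2)&(P[:,0]<-.08); Q=P[m]
  k=abs(Q[:,1])<.035
  print(n,m.sum(),'cross x',np.percentile(Q[k,0],[5,50,95]).round(4),'z',np.median(Q[k,2]).round(4),'y',Q[:,1].min().round(3),Q[:,1].max().round(3))
  m=(P[:,2]>.062)&(P[:,2]<.08)&(abs(P[:,1])<.03)&(P[:,0]>-.2)&(P[:,0]<-.06); print('pad x',np.percentile(P[m,0],[0,2,5,50]).round(4))
plan([-.131,0,.13],ori('pedal',45))
plan([-.165,0,.135],ori('pedal',45))
E
```

```text
scene 396 cross x [-0.1309 -0.1267 -0.1239] z 0.2074 y -0.053 0.058
pad x [-0.1241 -0.1217 -0.1205 -0.0936]
side 687 cross x [-0.1317 -0.1298 -0.1256] z 0.2058 y -0.055 0.053
pad x [-0.1251 -0.1239 -0.1234 -0.1016]
t 7.0 at press [-0.1309 -0.0016  0.101 ] shift [-0.0165  0.0017 -0.0239] turn [ 0.0026 -0.177  -0.0027] F(press) [-0.8 -0.7 -0. ] q [-0.58 -0.33  2.12  0.34  0.82 -2.17]
t 7.0 at press [-0.1309 -0.0016  0.101 ] shift [ 0.0086  0.0017 -0.0474] turn [ 0.0026 -0.177  -0.0027] F(press) [-0.8 -0.7 -0. ] q [-0.58 -0.33  2.12  0.34  0.82 -2.17]
```

Request:
{"name": "carry_out", "arguments": {"commands": [[0.002,0.002,-0.012,0,-0.02,0],[0.005,0.002,-0.03,0,-0.06,0],[0.009,0.002,-0.047,0,-0.12,0],[0.009,0.002,-0.047,0.003,-0.177,-0.003],[0.009,0.002,-0.047,0.003,-0.177,-0.003]]}}

```text
time: 7.5
tool_pos: [0.4526, -0.1467, 0.1327]
ee_rot: [3.141, 0.784, 2.997]
wrist_force: [-0.7, -0.1, -0.7]
width: 0.0006
finger_force: 0.0
```

```bash
python3 -c "
from h import *
plan([-.117,0,.106],ori('pedal',45))
plan([-.117,0,.096],ori('pedal',45))"
```

```text
t 7.5 at press [-0.1667  0.0005  0.1327] shift [-0.0163 -0.0005  0.054 ] turn [-0.0006 -0.0014 -0.0014] F(press) [-0.7 -0.2 -0.7] q [-0.7  -0.57  2.27  0.54  0.82 -2.38]
t 7.5 at press [-0.1667  0.0005  0.1327] shift [-0.0093 -0.0005  0.0611] turn [-0.0006 -0.0014 -0.0014] F(press) [-0.7 -0.2 -0.7] q [-0.7  -0.57  2.27  0.54  0.82 -2.38]
```

Request:
{"name": "carry_out", "arguments": {"commands": [[-0.016,0,0.025,0,0,0],[-0.016,0,0.045,0,0,0],[-0.016,0,0.054,0,0,0],[-0.016,0,0.054,0,0,0],[-0.009,0,0.061,0,0,0]]}}

```text
time: 8.0
tool_pos: [0.5037, -0.1544, 0.0985]
ee_rot: [-3.14, 0.787, 3.0]
wrist_force: [0.2, 0.3, 1.0]
width: 0.0004
finger_force: 0.0
```

```bash
python3 -c "
from h import *
plan([-.117,0,.08],ori('pedal',45))"
```

```text
t 8.0 at press [-0.115   0.0002  0.0985] shift [ 0.0145 -0.0002  0.0116] turn [-0.0005  0.0016  0.0011] F(press) [0.2 0.3 1. ] q [-0.61 -0.36  2.22  0.57  0.63 -2.4 ]
```

Now pressing down 16 mm to check the force direction.

Request:
{"name": "carry_out", "arguments": {"commands": [[0.003,0,0.002,0,0,0],[0.006,0,0.005,0,0,0],[0.009,0,0.007,0,0,0],[0.012,0,0.009,0,0,0],[0.014,0,0.012,0,0,0]]}}

```text
time: 8.5
tool_pos: [0.5015, -0.1538, 0.0791]
ee_rot: [-3.141, 0.786, 2.999]
wrist_force: [-2.7, 1.2, 5.2]
width: 0.0002
finger_force: 2.2
```

```bash
python3 -c "
from h import *
plan([-.117,0,.05],ori('pedal',45))"
```

```text
t 8.5 at press [-0.1172  0.0004  0.0791] shift [ 0.0204 -0.0004  0.0207] turn [-0.0001  0.0004  0.0003] F(press) [-2.8  0.8  5.2] q [-0.61 -0.33  2.25  0.62  0.59 -2.45]
```

The force is mostly vertical now. Joint 6 is near its range, so I'll reduce the tilt back to 35° while pressing.

```bash
python3 -c "
from h import *
plan([-.114,0,.066],ori('pedal',35))"
```

```text
t 8.5 at press [-0.1172  0.0004  0.0791] shift [ 0.007  -0.0004  0.0115] turn [-1.000e-04  1.749e-01  3.000e-04] F(press) [-2.8  0.8  5.2] q [-0.61 -0.33  2.25  0.62  0.59 -2.45]
```

Request:
{"name": "carry_out", "arguments": {"commands": [[0.0015,0,0.0025,0,0.035,0],[0.003,0,0.005,0,0.07,0],[0.0045,0,0.007,0,0.105,0],[0.006,0,0.009,0,0.14,0],[0.007,0,0.0115,0,0.175,0]]}}

```text
time: 9.0
tool_pos: [0.5049, -0.1542, 0.0661]
ee_rot: [3.142, 0.609, 2.999]
wrist_force: [-4.4, 2.6, 8.8]
width: 0.0007
finger_force: 5.3
```

```bash
python3 -c "
from h import *
plan([-.114,0,.055],ori('pedal',35))"
```

```text
t 9.0 at press [-0.1138  0.0006  0.0661] shift [ 0.0065 -0.0006  0.009 ] turn [ 0.0002 -0.0014  0.0002] F(press) [-4.7  2.   8.8] q [-0.55 -0.24  2.13  0.35  0.72 -2.18]
```

Request:
{"name": "carry_out", "arguments": {"commands": [[0.0015,0,0.002,0,0,0],[0.003,0,0.004,0,0,0],[0.0045,0,0.006,0,0,0],[0.0055,0,0.0075,0,0,0],[0.0065,0,0.009,0,0,0]]}}

```text
time: 9.5
tool_pos: [0.5072, -0.155, 0.0635]
ee_rot: [-3.138, 0.619, 3.004]
wrist_force: [-53.3, 15.1, 64.7]
width: 0.0005
finger_force: 35.7
```

```bash
python3 -c "
from h import *
plan([-.114,0,.05],ori('pedal',35))"
```

```text
t 9.5 at press [-0.1114  0.0002  0.0635] shift [ 0.01   -0.0001  0.0095] turn [-0.0003  0.0085  0.0043] F(press) [-54.9   7.3  64.7] q [-0.55 -0.24  2.13  0.36  0.7  -2.2 ]
```

The stop is reached, with high force. I'll relax a few mm and hold.

Request:
{"name": "carry_out", "arguments": {"commands": [[-0.002,0,-0.003,0,0,0],[-0.003,0,-0.0045,0,0,0],[-0.003,0,-0.0045,0,0,0],[-0.003,0,-0.0045,0,0,0],[-0.003,0,-0.0045,0,0,0]]}}

```text
time: 10.0
tool_pos: [0.5066, -0.1549, 0.0652]
ee_rot: [-3.14, 0.617, 3.001]
wrist_force: [-17.6, 6.0, 25.7]
width: 0.0005
finger_force: 13.6
```

```bash
python3 - <<'E'
from h import *
plan([-.114,0,.08],ori('pedal',35))
from bench import *
c=snapshot('scene');P=W.inv().apply(cloud(c).reshape(-1,3)-O)
for x in(-.112,-.104,-.096):
    m=(abs(P[:,1]+.025)<.01)&(abs(P[:,0]-x)<.004)&(P[:,2]<.1)&(P[:,2]>.03);print(x,m.sum(),np.median(P[m,2]).round(4))
E
```

```text
t 10.0 at press [-0.1121  0.0002  0.0652] shift [-0.007  -0.0002 -0.0132] turn [-0.0008  0.0064  0.0017] F(press) [-18.3   3.5  25.7] q [-0.55 -0.24  2.13  0.36  0.7  -2.19]
-0.112 11 0.0454
-0.104 21 0.0468
-0.096 26 0.0474
```

The pad has dropped 30 mm at lever 132 mm, about 0.22 rad, and the force is above the 10 N holding load, so it is at the stop. Holding.

Request:
{"name": "carry_out", "arguments": {"commands": [[0,0,0,0,0,0],[0,0,0,0,0,0],[0,0,0,0,0,0],[0,0,0,0,0,0],[0,0,0,0,0,0]]}}

```text
time: 10.55
tool_pos: [0.5066, -0.1549, 0.0652]
ee_rot: [-3.14, 0.617, 3.001]
wrist_force: [-16.8, 6.5, 25.4]
width: 0.0004
finger_force: 13.7
```

Request:
{"name": "carry_out", "arguments": {"commands": [[0,0,0,0,0,0],[0,0,0,0,0,0],[0,0,0,0,0,0],[0,0,0,0,0,0],[0,0,0,0,0,0]]}}

```text
time: 11.05
tool_pos: [0.5066, -0.1549, 0.0651]
ee_rot: [-3.14, 0.617, 3.001]
wrist_force: [-17.2, 6.5, 25.7]
width: 0.0006
finger_force: 13.7
```

Request:
{"name": "carry_out", "arguments": {"commands": [[-0.001,0,-0.0015,0,0,0],[-0.002,0,-0.003,0,0,0],[-0.003,0,-0.0045,0,0,0],[-0.004,0,-0.006,0,0,0],[-0.005,0,-0.0075,0,0,0]]}}

```text
time: 11.55
tool_pos: [0.5056, -0.1547, 0.071]
ee_rot: [-3.141, 0.614, 2.999]
wrist_force: [0.7, 1.5, 4.8]
width: 0.0004
finger_force: 2.6
```

```bash
python3 -c "
from h import *
plan([-.114,0,.11],ori('pedal',35))"
```

```text
t 11.55 at press [-0.113   0.0002  0.071 ] shift [-0.0217 -0.0002 -0.0324] turn [-0.0008  0.0035  0.0002] F(press) [0.5 1.5 4.8] q [-0.55 -0.25  2.12  0.35  0.72 -2.18]
```

Request:
{"name": "carry_out", "arguments": {"commands": [[-0.0014,0,-0.002,0,0,0],[-0.0028,0,-0.004,0,0,0],[-0.0042,0,-0.006,0,0,0],[-0.0056,0,-0.008,0,0,0],[-0.007,0,-0.01,0,0,0]]}}

```text
time: 12.05
tool_pos: [0.5044, -0.1545, 0.0817]
ee_rot: [-3.141, 0.611, 2.999]
wrist_force: [2.8, -1.1, 3.9]
width: 0.0002
finger_force: 1.7
```

Request:
{"name": "carry_out", "arguments": {"commands": [[-0.0014,0,-0.002,0,0,0],[-0.0028,0,-0.004,0,0,0],[-0.0042,0,-0.006,0,0,0],[-0.0056,0,-0.008,0,0,0],[-0.007,0,-0.01,0,0,0]]}}

```text
time: 12.55
tool_pos: [0.5036, -0.1538, 0.0927]
ee_rot: [3.141, 0.608, 2.999]
wrist_force: [1.4, -0.7, 1.7]
width: 0.0003
finger_force: 0.9
```

Request:
{"name": "carry_out", "arguments": {"commands": [[-0.0014,0,-0.002,0,0,0],[-0.0028,0,-0.004,0,0,0],[-0.0042,0,-0.006,0,0,0],[-0.0056,0,-0.008,0,0,0],[-0.007,0,-0.01,0,0,0]]}}

```text
time: 13.05
tool_pos: [0.5036, -0.1538, 0.105]
ee_rot: [3.141, 0.608, 2.999]
wrist_force: [-0.1, -0.0, -0.8]
width: 0.0002
finger_force: 0.0
```

```bash
python3 - <<'E'
from h import *
plan([-.2,0,.19],ori('pedal',35))
from bench import *
c=snapshot('scene');P=W.inv().apply(cloud(c).reshape(-1,3)-O)
for x in(-.112,-.104,-.096):
    m=(abs(P[:,1]+.025)<.01)&(abs(P[:,0]-x)<.004)&(P[:,2]<.1)&(P[:,2]>.03);print(x,m.sum(),np.median(P[m,2]).round(4))
E
```

```text
t 13.05 at press [-0.1152  0.0008  0.105 ] shift [ 0.021  -0.0007 -0.1183] turn [ 0.0008 -0.0027 -0.    ] F(press) [-0.1 -0.1 -0.8] q [-0.55 -0.3   2.08  0.32  0.81 -2.13]
-0.112 11 0.075
-0.104 27 0.074
-0.096 22 0.0734
```

The pedal is back up (pad at 0.075) and the tip is free. Withdrawing along the tool, away from the bail.

Request:
{"name": "carry_out", "arguments": {"commands": [[0.003,0,-0.02,0,0,0],[0.008,0,-0.045,0,0,0],[0.014,0,-0.075,0,0,0],[0.02,0,-0.1,0,0,0],[0.021,0,-0.118,0,0,0]]}}

```text
time: 13.6
tool_pos: [0.4193, -0.1418, 0.1914]
ee_rot: [-3.141, 0.611, 2.999]
wrist_force: [0.0, -0.4, -0.2]
width: 0.0004
finger_force: 0.0
```

Request:
{"name": "carry_out", "arguments": {"commands": [[0,0,0,0,0,0],[0,0,0,0,0,0],[0,0,0,0,0,0],[0,0,0,0,0,0],[0,0,0,0,0,0]]}}

```text
time: 14.1
tool_pos: [0.4202, -0.1417, 0.189]
ee_rot: [3.14, 0.608, 2.998]
wrist_force: [-0.8, -0.2, -0.1]
width: 0.0005
finger_force: 0.0
```

```bash
python3 - <<'E'
from h import *
from bench import *
a,b=snapshot('scene'),snapshot('side')
plan([-.2,0,.19],ori('pedal',35))
cv2.imwrite('pics/s5.png',np.hstack([cv2.resize(a['img'][120:300,200:380,::-1],(400,400)),cv2.resize(b['img'][200:400,300:500,::-1],(400,400))]))
P=W.inv().apply(cloud(b).reshape(-1,3)-O)
m=(P[:,2]>.115)&(P[:,2]<.137)&(abs(P[:,0]+.012)<.014)&(P[:,1]>.05)&(P[:,1]<.13);print('post front y',np.percentile(P[m,1],5))
E
```

```text
t 14.2 at press [-0.1994  0.0007  0.1895] shift [ 0.0002 -0.0007 -0.0008] turn [ 0.0011 -0.0024 -0.0001] F(press) [ 0.7 -0.  -0. ] q [-0.68 -0.6   2.09  0.33  1.13 -2.17]
post front y 0.09197346927829661
```

View pics/s5.png

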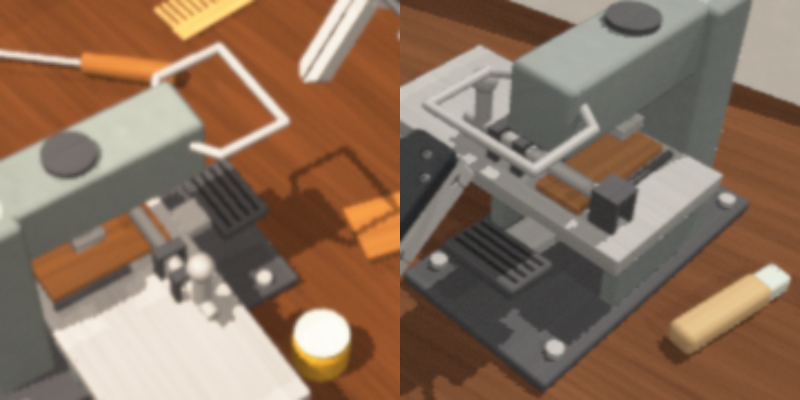

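The last view shows the bolt across the blank in the keeper (right panel, about (600,195)), the pedal up, and the blank, tin and handle in place. The gripper touches nothing.

```bash
python3 -c "
from bench import *
print(close_job())"
```

```text
the job is handed in; nothing more can be done
None
```

I handed the job in at about 14 s, and no verdict came back: the bolt went to its hard stop in the keeper, and the pedal was pressed to its stop, held for over a second and eased back up; the blank, tin and knife handle look undisturbed. I couldn't read the bolt joint directly; it moved only about 64 mm, so I judged it home from the 46 N stop and the rod tip about 18 mm inside the keeper.

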